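# Slide an unfired plate from the damp cupboard onto a banding wheel

### The job

Swing the door of the low damp cupboard open until it stands about square to the front or further, and leave it open. Then slide the clay plate out of the cupboard and straight across onto the small banding wheel that stands in front of it, so that the plate ends lying flat and centred on the wheel head. The clay is still unfired: do not lift it, tip it or press hard on it, and leave everything else standing where it is.

Things in the scene. Friction and masses are not known exactly. Their poses are not given: they have to be found in the camera images.
- cupboard: Fixed low plywood damp cupboard, 220 wide (its y) x 220 deep (its x) x 175 mm high. Origin: centre of its underside, on the table. Its front is its -x side, 110 mm from the origin. 10 mm side walls (200 between them), clear back, clear 5 mm roof, underside 70 mm above the shelf; the roof stops 70 mm short of the front, leaving a slot open to the top just behind the door
- shelf_front (a point): Middle of the front edge of the cupboard's level shelf, on its top face, 100 mm above the table; the plate lies on this shelf. Axes as the cupboard's
- door (a joint): Angle of the cupboard's door: 0 shut, grows as it opens towards the robot side, 1.57 square to the front, 1.9 the stop. Plywood panel 216 wide, 73 high (102 to 175 mm above the table), 12 mm thick; upright hinge at the +y end of the cupboard's front; stays where it is left
- door_handle (a point): Middle of the door's handle, an upright steel bar 11 mm thick and 54 mm long overall, 35 mm in front of the door face, 30 mm from the free edge, its top about 10 mm below the top of the door; held by two 8 mm standoffs. Its axes: z up, -x out of the door face, y along the door towards the hinge
- door_hinge (a point): On the hinge axis of the door, at half its height
- plate: Loose round clay plate in the cupboard, about 0.3 kg: outer diameter 150 at the rim, 24 high, flat underside of diameter 116, floor 7 thick, upright rim 7 mm thick (inside diameter 136, rim stands 17 above the floor). Origin: centre of its underside, z up. It starts just behind the door; a fingertip let down inside its rim can pull it
- wheel: Fixed banding wheel (small pedestal turntable) close in front of the cupboard: round aluminium head of diameter 100 on a stem, foot of diameter 124, 98 mm high. Origin: centre of its underside, on the table
- wheel_top (a point): Centre of the wheel head's top face, 98 mm above the table (2 mm below the cupboard's shelf). The gap between the head and the shelf is 12 to 35 mm
- ware_board: Fixed plank on the right of the table, 360 x 160 x 20 mm; origin under its centre
- spare_plate: Bystander: a plate just like the other, lying on the plank at the right. Origin: centre of its underside
- bowl: Bystander: terracotta bowl, diameter 110, 55 high, on the plank. Origin: centre of its underside
- jar_a: Bystander: lidded paint jar, diameter 52, 55 high, at the right of the banding wheel. Origin: centre of its underside
- jar_b: Bystander: lidded paint jar, diameter 44, 45 high, at the left of the banding wheel, lower than the door. Origin: centre of its underside
- brush: Bystander: brush 180 long, 20 mm thick, lying on the table. Origin: under its middle
- spray: Bystander: white bottle, diameter 66, 190 high, on the left of the table. Origin: centre of its underside
- cup: Bystander: white cup, diameter 76, 85 high, on the left of the table. Origin: centre of its underside
Things that resemble listed ones, but are neither listed nor needed, are in the scene too. Leave any pink or turquoise look-alike of the plate alone.

How it is judged:
By the outcome, as a careful person would: the job done as asked, in the order asked, and still so for the second after the job is handed in, with the robot touching nothing.
It also fails if it takes over 72 s, if anything falls off the work surface, if the arm or the gripper's body presses on something with over 40 N, if the wrist force passes 120 N, or if a joint passes its speed limit or range.

### The arm

A 6-joint arm with a two-finger parallel gripper is mounted at the origin on the work surface. World frame = base frame: x ahead of the robot, y to its left, z up, the work surface at z = 0. Lengths are in m, angles in rad, forces in N, time in s.
With the tool pointing down it reaches from about 0.25 to 0.85 m from the base axis. Payload 12.5 kg.
Tool frame: the origin (TCP) lies at the very end of the fingers, on their centre line; the grasp point (between the pads) lies 19 mm behind it; z points along the fingers, y is the line along which they close (so a half turn about z gives the same grasp; the last joint's range is limited). The gripper opens to 93 mm and grips with 3 to 60 N. Pads are 15 mm wide; open, the fingers measure 128 mm over their backs; the gripper's body (75 mm by 188 mm) begins 65 mm behind the grasp point.
Start: joints at [1.217, 0.351, 1.652, -0, 1.139, -0.085], TCP at [0.146, 0.53, 0.219] pointing down, gripper open.
Joint ranges: [-2.75, 2.75], [-0.79, 2.1], [0.01, 2.65], [-1.57, 4.71], [0.07, 3.14], [-2.87, 2.87]. Speed limits (rad/s): [2.22, 2.22, 2.79, 3.14, 3.14, 3.14].

### API

Orientations are given as a unit quaternion [w, x, y, z].
In Python, from bench import ctrl gives the robot as it stands.
- The arm moves only by the tool carry_out, never from a script. Its argument "plan" is a list that holds one entry, the list of rows, each a list of 7 numbers: the shift along the tool's x, y, z scaled (see below), then the turn, a rotation vector about the tool's x, y, z scaled (see below), then the closure in counts, from 0 (fully open) to 255 (shut). In form: [[[tx, ty, tz, wx, wy, wz, claw], ...]]. A call has 1 to 5 rows; each row shifts and turns the commanded pose from where the row before left it, along the tool's axes as they then stand; what a row does not reach is not made up. The controller multiplies each number of a shift by 0.4 m and each number of a turn by 45 degrees. A row lasts 1/10 s, in which the tool goes at most 50 mm and 8.59 degrees, less where a joint would pass 70% of its speed; a pose out of reach is approached as far as the arm can. A call with a number of a shift or a turn outside -1 to 1 is refused whole. A call with a gripper value outside its range is refused whole. The fingers move at their own pace and stop on an object; "newtons" is the grip in N (left out, the last holds). Time passes only in rows, so rows that do not move let the fingers close. It gives the time, the measured TCP pose, the force, the opening and the grip force at its end, in the units of the state.
- ctrl.state(): the state, without advancing time (a new reading comes with each control period).
- ctrl.grab_frame(name): name is "scene" or "top"; returns a dict with "pixels" (420x560x3 uint8, red, green, blue), "z_map" (420x560 float32, m along the optical axis (not along the pixel's ray), 0 where there is no reading), "fov_y" (degrees; the focal length in pixels is half the picture's height over the tangent of half this angle, whatever the lens; pixels are square), "cx", "cy" (the principal point, pixels), "T" (4x4, takes a point from camera to world coordinates). Camera axes: x right, y up, looking along -z (the intrinsics and any distortion apply to the point x, -y, -z); pixel columns grow to the right and rows downward; lengths in m; the calibration is good to about 2 mm. A picture is of the moment at which its call begins.
- ctrl.sign_off(): hands the job in; it is judged then, once.
The state is a dict: "time_s": time; "joint_positions": joint angles; "qvel": joint speeds; "effort": joint torques, N m; "tcp_pos": TCP position; "ee_rot": TCP orientation; "wrist_force": force on the tool from outside, world axes, zero at the start; "wrist_torque": the same for the moment, N m; "gripper_width": finger opening in m; "finger_force": force on a finger pad.
Only numpy, scipy, OpenCV 4.12 (cv2) and the standard library are available. Lean on these libraries where they do the work, as an engineer would, in place of code of your own. Each camera call takes 0.05 s, during which the arm holds its last target. There are 200 camera calls.

## Working session

There is one attempt and no reset: what is moved stays moved. The work goes in short steps, Python scripts to look and compute and a tool call to move; the robot and the scene stay as the last step left them, time stands still between calls to the robot, and variables do not carry over. Pictures are saved under pics/ and viewed, at most 10 in all, crops included, and the job is handed in when it is done.

Besides the shell and the picture viewer there is one more tool, called as name(argument=value, ...) on one line, values as JSON. carry_out: Moves the arm, as the interface text tells. Shifts and turns lie within -1 to 1; 1 stands for 0.4 m of shift or 45 degrees of turn. Its arguments: {"type":"object","properties":{"plan":{"type":"array"},"newtons":{"type":"number"}},"required":["plan"]}

```bash
mkdir -p pics && cat > h.py <<'E'
import numpy as np, cv2
from bench import ctrl
def grab(n):
    f=ctrl.grab_frame(n); return f
def f_of(f): return f["pixels"].shape[0]/2/np.tan(np.radians(f["fov_y"]/2))
def pts(f):
    z=f["z_map"]; F=f_of(f); v,u=np.mgrid[:z.shape[0],:z.shape[1]]
    P=np.stack([(u-f["cx"])/F*z,-(v-f["cy"])/F*z,-z],-1)
    T=np.array(f["T"]); return P@T[:3,:3].T+T[:3,3]
def ray(f,u,v,h):
    F=f_of(f);T=np.array(f["T"]);d=T[:3,:3]@np.array([(u-f["cx"])/F,-(v-f["cy"])/F,-1.]);o=T[:3,3]
    return o+d*(h-o[2])/d[2]
E
python3 - <<'E'
from h import *
for n in("scene","top"):
    f=grab(n); cv2.imwrite(f"pics/{n}0.png",f["pixels"][...,::-1]); print(n,{k:v for k,v in f.items() if k not in("pixels","z_map")})
s=ctrl.state();print(s)
E
```

```text
scene {'fov_y': 45.27777113876533, 'cx': 277.33016880330285, 'cy': 217.09729472367508, 'T': array([[-0.86052213, -0.38905532,  0.32884284,  1.01929868],
       [ 0.50940959, -0.65958597,  0.5526737 ,  0.70578944],
       [ 0.00187948,  0.64310365,  0.76577684,  1.08024156],
       [ 0.        ,  0.        ,  0.        ,  1.        ]])}
top {'fov_y': 55.9365028718562, 'cx': 275.0037628092363, 'cy': 213.3971582236293, 'T': array([[-0.02276564,  0.99235177, -0.12132472,  0.42803352],
       [-0.99962386, -0.02445104, -0.01242081,  0.01130204],
       [-0.01529233,  0.12099632,  0.99253516,  1.41569452],
       [ 0.        ,  0.        ,  0.        ,  1.        ]])}
{'time_s': 0.1, 'joint_positions': array([ 1.21741447e+00,  3.51152371e-01,  1.65230931e+00,  2.24125242e-05,
        1.13915134e+00, -8.46096551e-02]), 'qvel': array([0.00061717, 0.0003094 , 0.0008868 , 0.00159303, 0.00045936,
       0.00087968]), 'effort': array([-6.10643065e-05, -4.98020983e+01, -2.85703593e+01,  6.99728751e-02,
        2.38852686e-02, -6.50881589e-05]), 'tcp_pos': array([0.14592258, 0.52997927, 0.218191  ]), 'ee_rot': array([-1.20770187e-04,  1.33986605e-01,  9.90983012e-01, -4.95788126e-04]), 'wrist_force': array([1.01455113, 0.33660758, 0.6598386 ]), 'wrist_torque': array([ 0.05604293, -0.01581124,  0.01500183]), 'finger_force': 0.0, 'gripper_width': 0.09298622504638071}
```

View pics/scene0.png

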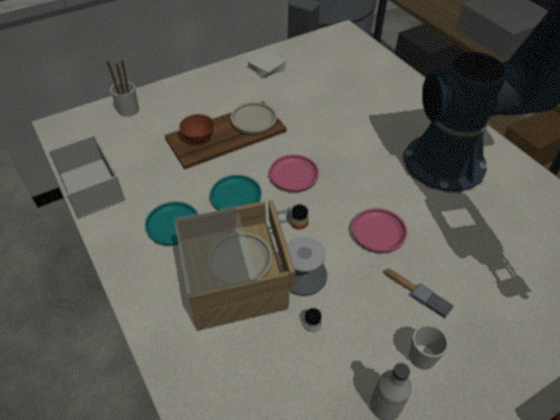

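View pics/top0.png

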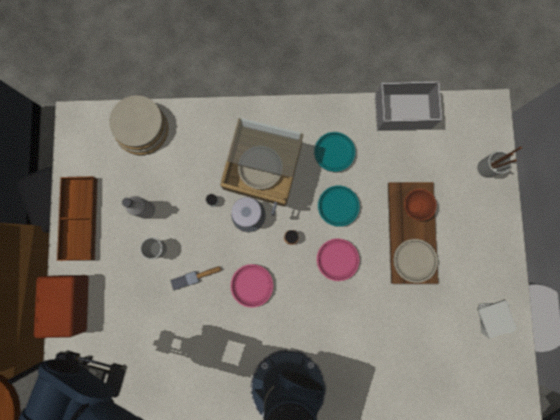

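The scene view shows the cupboard at (235,265), wheel at (303,255), handle at (285,213) and jars at (299,215) and (312,318). The top view shows the cupboard at (262,162), wheel at (247,213), handle at (295,214), plate at (262,168), and jars at (212,199) and (291,237).

```bash
python3 - <<'E'
from h import *
ims=[]
for n,(u0,u1,v0,v1) in (("scene",(165,335,190,330)),("top",(195,315,110,250))):
    f=grab(n); np.save(n+".npy",f,allow_pickle=True)
    ims.append(cv2.resize(f["pixels"][v0:v1,u0:u1,::-1],(390,int(390*(v1-v0)/(u1-u0))),interpolation=cv2.INTER_CUBIC))
    P=pts(f)
    C=P[v0:v1,u0:u1].reshape(-1,3)
    for h in(0.09,0.102),(0.165,0.185):
        m=(C[:,2]>h[0])&(C[:,2]<h[1])
        print(n,h,m.sum(),C[m].min(0).round(3),C[m].max(0).round(3))
    # door-top/cupboard rim rectangle
    m=(C[:,2]>.165)&(C[:,2]<.185); r=cv2.minAreaRect(C[m][:,:2].astype(np.float32)); print(r, cv2.boxPoints(r).round(3).tolist())
    # table check
    m=abs(C[:,2])<.02; print("table",np.median(C[m][:,2]))
H=max(i.shape[0] for i in ims)
cv2.imwrite("pics/c1.png",np.hstack([cv2.copyMakeBorder(i,0,H-i.shape[0],0,0,0) for i in ims]))
f=np.load("top.npy",allow_pickle=True).item()
P=pts(f)
for (u,v) in((247,213),(295,214),(212,199),(291,237),(262,168),(300,140)): print((u,v),P[v,u].round(3))
f=np.load("scene.npy",allow_pickle=True).item();P=pts(f)
for (u,v) in((303,255),(285,213),(312,317),(299,213),(240,258)): print((u,v),P[v,u].round(3))
E
```

```text
scene (0.09, 0.102) 1815 [ 0.551 -0.018  0.09 ] [0.9   0.2   0.102]
scene (0.165, 0.185) 6221 [ 0.611 -0.068  0.165] [0.9   0.204 0.18 ]
((0.7553907632827759, 0.06931966543197632), (0.22553180158138275, 0.24019934237003326), 74.4183578491211) [[0.609000027179718, -0.007000000216066837], [0.8410000205039978, -0.07199999690055847], [0.9010000228881836, 0.1459999978542328], [0.6700000166893005, 0.20999999344348907]]
table -0.00015458240844790083
top (0.09, 0.102) 1172 [ 0.549 -0.032  0.091] [0.765 0.185 0.102]
top (0.165, 0.185) 3504 [ 0.582 -0.07   0.165] [0.897 0.198 0.183]
((0.7374484539031982, 0.07146776467561722), (0.22088965773582458, 0.27826106548309326), 74.39938354492188) [[0.5740000009536743, 0.003000000026077032], [0.8420000076293945, -0.07199999690055847], [0.9010000228881836, 0.14000000059604645], [0.6330000162124634, 0.2150000035762787]]
table 0.0002785355364933739
(247, 213) [0.593 0.122 0.093]
(295, 214) [ 0.597 -0.043  0.002]
(212, 199) [0.653 0.25  0.041]
(291, 237) [ 0.511 -0.025  0.062]
(262, 168) [0.728 0.065 0.173]
(300, 140) [ 0.816 -0.059  0.177]
(303, 255) [0.606 0.132 0.101]
(285, 213) [ 0.529 -0.076 -0.001]
(312, 317) [0.658 0.257 0.043]
(299, 213) [ 0.52 -0.02  0.05]
(240, 258) [0.76  0.109 0.171]
```

View pics/c1.png

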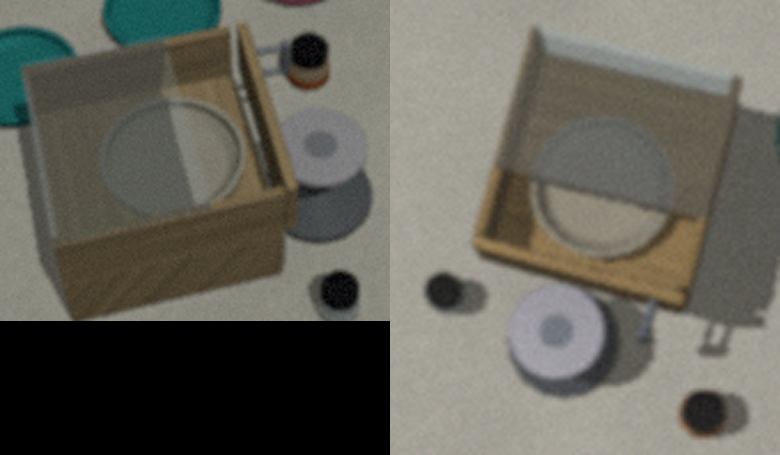

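```bash
python3 - <<'E'
from h import *
a=-np.radians(15.6); X=np.array([np.cos(a),np.sin(a)]);Y=np.array([-X[1],X[0]]);O=np.array([.7656,.065])
for n in("scene","top"):
    f=np.load(n+".npy",allow_pickle=True).item();P=pts(f);L=np.stack([(P[...,:2]-O)@X,(P[...,:2]-O)@Y,P[...,2]],-1)
    hsv=cv2.cvtColor(f["pixels"],cv2.COLOR_RGB2HSV)
    m=(L[...,0]<-.14)&(L[...,0]>-.3)&(abs(L[...,1])<.15)&(abs(L[...,2]-.098)<.015)
    c,_=cv2.findContours(m.astype(np.uint8),cv2.RETR_EXTERNAL,cv2.CHAIN_APPROX_NONE);c=max(c,key=cv2.contourArea)
    (u,v),ax,_=cv2.fitEllipse(cv2.convexHull(c)); q=P[m]; w=ray(f,u,v,.098)
    (cc,r)=cv2.minEnclosingCircle(q[:,:2].astype(np.float32))
    print(n,"wheel px",(u,v),ax,"ray",w.round(4),"local",((w[:2]-O)@X).round(4),((w[:2]-O)@Y).round(4),"z",np.median(q[:,2]).round(4),"circ",cc,r)
    # handle
    m=(L[...,0]<-.135)&(L[...,0]>-.19)&(L[...,1]<-.04)&(L[...,1]>-.13)&(L[...,2]>.105)&(L[...,2]<.2)
    v,u=np.nonzero(m);print(" handle");
    for i in range(0,len(u),max(1,len(u)//14)): print("  ",u[i],v[i],L[v[i],u[i]].round(3))
    # door top
    m=(L[...,0]<-.085)&(L[...,0]>-.145)&(abs(L[...,1])<.12)&(L[...,2]>.168)&(L[...,2]<.183)
    q=L[m]
    for y in(-.09,-.05,0,.05,.09):
        s=q[abs(q[:,1]-y)<.015]; print("  door y",y,len(s),np.percentile(s[:,0],[5,50,95]).round(3) if len(s) else'')
    # jars
    for nm,c0 in(("a",(.515,-.022)),("b",(.656,.254))):
        m=(np.hypot(P[...,0]-c0[0],P[...,1]-c0[1])<.045)&(P[...,2]>.035)&(P[...,2]<.075)&(hsv[...,2]<60)
        q=P[m];print("  jar",nm,q.mean(0).round(3))
E
```

```text
scene wheel px (304.9981994628906, 254.15423583984375) (34.411258697509766, 39.833370208740234) ray [0.5995 0.1305 0.098 ] local -0.1776 0.0184 z 0.097 circ (0.5986208915710449, 0.12808382511138916) 0.052752137184143066
 handle
   288 208 [-0.161 -0.078  0.164]
   283 210 [-0.149 -0.078  0.161]
   278 211 [-0.137 -0.079  0.159]
   286 211 [-0.156 -0.075  0.158]
   280 212 [-0.141 -0.076  0.158]
   288 212 [-0.16  -0.072  0.156]
   282 213 [-0.146 -0.076  0.153]
   289 214 [-0.162 -0.071  0.149]
   289 216 [-0.164 -0.076  0.136]
   288 218 [-0.161 -0.073  0.132]
   291 219 [-0.168 -0.072  0.128]
   289 220 [-0.163 -0.072  0.126]
   285 221 [-0.153 -0.074  0.123]
   281 222 [-0.143 -0.074  0.122]
   289 222 [-0.163 -0.073  0.117]
  door y -0.09 65 [-0.128 -0.121 -0.088]
  door y -0.05 55 [-0.128 -0.122 -0.117]
  door y 0 55 [-0.126 -0.121 -0.115]
  door y 0.05 60 [-0.124 -0.119 -0.114]
  door y 0.09 76 [-0.123 -0.117 -0.099]
  jar a [ 0.518 -0.021  0.052]
  jar b [0.656 0.256 0.043]
top wheel px (246.32064819335938, 211.90621948242188) (28.57204246520996, 29.560707092285156) ray [0.596
[... 324 characters left out ...]

   273 208 [-0.151 -0.075  0.156]
   275 208 [-0.15  -0.082  0.16 ]
   273 209 [-0.156 -0.077  0.166]
   275 209 [-0.153 -0.083  0.159]
   274 210 [-0.157 -0.08   0.158]
   272 211 [-0.163 -0.075  0.167]
   274 211 [-0.161 -0.081  0.162]
   272 212 [-0.166 -0.076  0.164]
   274 212 [-0.164 -0.082  0.165]
   273 213 [-0.168 -0.08   0.165]
   272 214 [-0.17  -0.077  0.153]
   274 214 [-0.169 -0.083  0.15 ]
   273 215 [-0.171 -0.08   0.132]
  door y -0.09 42 [-0.13  -0.124 -0.1  ]
  door y -0.05 37 [-0.129 -0.124 -0.119]
  door y 0 36 [-0.127 -0.122 -0.117]
  door y 0.05 37 [-0.126 -0.121 -0.115]
  door y 0.09 51 [-0.125 -0.118 -0.092]
  jar a [ 0.513 -0.026  0.055]
  jar b [0.651 0.25  0.045]
```

carry_out(plan=[[[-0.0926, -0.06, 0, 0, 0, 0, 0], [-0.0926, -0.06, 0, 0, 0, 0, 0], [-0.0926, -0.06, 0, 0, 0, 0, 0], [-0.0926, -0.06, 0, 0, 0, 0, 0], [-0.0926, -0.06, 0, 0, 0, 0, 0]]])

```text
time_s: 0.7
tcp_pos: [0.2935, 0.3639, 0.2186]
ee_rot: [0.0, 0.134, 0.991, 0.0]
wrist_force: [-0.3, 0.2, 0.1]
gripper_width: 0.0925
finger_force: 0.0
```

carry_out(plan=[[[-0.0926, -0.06, 0, 0, 0, 0, 0], [-0.0926, -0.06, 0, 0, 0, 0, 0], [-0.0926, -0.06, 0, 0, 0, 0, 0], [-0.0926, -0.06, 0, 0, 0, 0, 0], [-0.0926, -0.06, 0, 0, 0, 0, 0]]])

```text
time_s: 1.2
tcp_pos: [0.4403, 0.1989, 0.2187]
ee_rot: [0.0, 0.134, 0.991, 0.0]
wrist_force: [0.0, 0.3, 0.6]
gripper_width: 0.0932
finger_force: 0.0
```

carry_out(plan=[[[-0.0926, -0.06, 0, 0, 0, 0, 0], [-0.0926, -0.06, 0, 0, 0, 0, 0], [-0.0926, -0.06, 0, 0, 0, 0, 0], [-0.0926, -0.06, 0, 0, 0, 0, 0], [-0.0926, -0.06, 0, 0, 0, 0, 0]]])

```text
time_s: 1.7
tcp_pos: [0.587, 0.034, 0.2185]
ee_rot: [-0.0, 0.134, 0.991, 0.0]
wrist_force: [0.4, 0.4, -0.7]
gripper_width: 0.0931
finger_force: 0.0
```

```bash
python3 - <<'E'
from h import *
f=grab("scene");P=pts(f);t=ctrl.state()["tcp_pos"]
m=(P[...,2]>.222)&(P[...,2]<.26)&(np.hypot(P[...,0]-t[0],P[...,1]-t[1])<.09)
q=P[m][:,:2]-t[:2]; x=np.array([-.964,.266]);y=np.array([.266,.964])
a,b=q@x,q@y
print(m.sum(),"x",a.min(),a.max(),"y",b.min(),b.max(), "zmin",P[m][:,2].min())
for s in(b<0,b>0): print(s.sum(),np.percentile(a[s],[2,50,98]).round(4),np.percentile(b[s],[2,50,98]).round(4))
cv2.imwrite("pics/c2.png",cv2.resize(f["pixels"][150:310,220:380,::-1],None,fx=3.5,fy=3.5,interpolation=2))
E
```

```text
118 x -0.005968243817652139 0.01259782359341771 y -0.05584577803090136 0.06753956521795834 zmin 0.22419277502214152
32 [-0.0054  0.0029  0.0094] [-0.055  -0.0446 -0.0424]
86 [-0.0057  0.0013  0.0117] [0.0543 0.0637 0.0669]
```

View pics/c2.png

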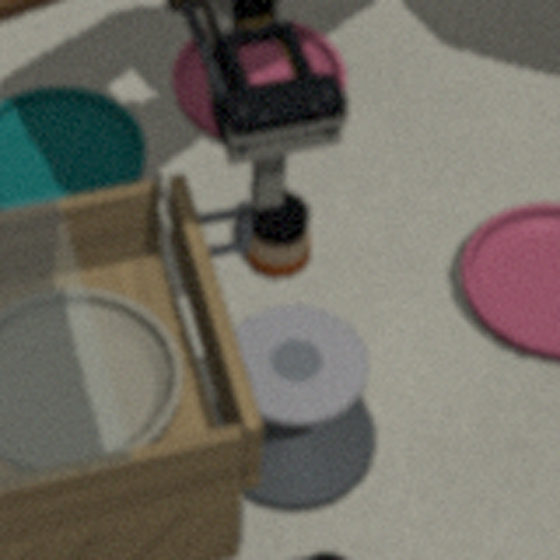

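The crop shows the open fingers at (270,180) above and beside the handle bar (243,230). The wheel head sits at (305,360) and the plate rim just inside the door. Next I go down and grip.

carry_out(plan=[[[0, 0, 0.06, 0, 0, 0, 0], [0, 0, 0.06, 0, 0, 0, 0], [0, 0, 0.06, 0, 0, 0, 0], [0, 0, 0.05, 0, 0, 0, 0], [0, 0, 0, 0, 0, 0, 0]]])

```text
time_s: 2.25
tcp_pos: [0.5845, 0.0357, 0.1241]
ee_rot: [-0.002, 0.134, 0.991, -0.0]
wrist_force: [-0.8, -0.4, -0.5]
gripper_width: 0.0929
finger_force: 0.0
```

carry_out(plan=[[[0, 0, 0, 0, 0, 0, 255], [0, 0, 0, 0, 0, 0, 255], [0, 0, 0, 0, 0, 0, 255], [0, 0, 0, 0, 0, 0, 255], [0, 0, 0, 0, 0, 0, 255]]], newtons=12)

```text
time_s: 2.75
tcp_pos: [0.5862, 0.0356, 0.1271]
ee_rot: [0.0, 0.134, 0.991, 0.0]
wrist_force: [1.0, -0.2, -0.2]
gripper_width: 0.0576
finger_force: 0.0
```

carry_out(plan=[[[0, 0, 0, 0, 0, 0, 255], [0, 0, 0, 0, 0, 0, 255], [0, 0, 0, 0, 0, 0, 255], [0, 0, 0, 0, 0, 0, 255], [0, 0, 0, 0, 0, 0, 255]]])

```text
time_s: 3.25
tcp_pos: [0.5861, 0.0356, 0.1266]
ee_rot: [-0.0, 0.134, 0.991, -0.0]
wrist_force: [0.0, -0.0, 0.0]
gripper_width: 0.0177
finger_force: 0.0
```

carry_out(plan=[[[0, 0, 0, 0, 0, 0, 255], [0, 0, 0, 0, 0, 0, 255], [0, 0, 0, 0, 0, 0, 255]]])

```text
time_s: 3.55
tcp_pos: [0.5866, 0.0365, 0.1266]
ee_rot: [0.001, 0.134, 0.991, 0.001]
wrist_force: [3.7, 6.8, -2.2]
gripper_width: 0.0106
finger_force: 12.0
```

carry_out(plan=[[[0.048, 0.0135, 0, 0, 0, 0.1333, 255], [0.048, 0.0135, 0, 0, 0, 0.1333, 255], [0.048, 0.0135, 0, 0, 0, 0.1333, 255], [0, 0, 0, 0, 0, 0, 255]]], newtons=20)

```text
time_s: 3.95
tcp_pos: [0.5379, 0.0734, 0.1267]
ee_rot: [0.0, 0.289, 0.957, 0.001]
wrist_force: [5.0, 4.1, -6.7]
gripper_width: 0.0106
finger_force: 20.0
```

carry_out(plan=[[[0.048, 0.0135, 0, 0, 0, 0.1333, 255], [0.048, 0.0135, 0, 0, 0, 0.1333, 255], [0.048, 0.0135, 0, 0, 0, 0.1333, 255], [0.048, 0.0135, 0, 0, 0, 0.1333, 255], [0, 0, 0, 0, 0, 0, 255]]])

```text
time_s: 4.45
tcp_pos: [0.4967, 0.1407, 0.1267]
ee_rot: [0.001, 0.481, 0.877, 0.001]
wrist_force: [3.7, 1.1, -4.4]
gripper_width: 0.0108
finger_force: 20.0
```

carry_out(plan=[[[0.048, 0.0135, 0, 0, 0, 0.1333, 255], [0.048, 0.0135, 0, 0, 0, 0.1333, 255], [0.048, 0.0135, 0, 0, 0, 0.1333, 255], [0.048, 0.0135, 0, 0, 0, 0.1333, 255], [0, 0, 0, 0, 0, 0, 255]]])

```text
time_s: 4.95
tcp_pos: [0.4864, 0.2191, 0.1266]
ee_rot: [0.001, 0.653, 0.758, 0.001]
wrist_force: [4.1, -0.9, -1.7]
gripper_width: 0.0107
finger_force: 20.0
```

carry_out(plan=[[[0.048, 0.0135, 0, 0, 0, 0.1333, 255], [0.048, 0.0135, 0, 0, 0, 0.1333, 255], [0.048, 0.0135, 0, 0, 0, 0.1333, 255], [0.048, 0.0135, 0, 0, 0, 0.1333, 255], [0, 0, 0, 0, 0, 0, 255]]])

```text
time_s: 5.45
tcp_pos: [0.5089, 0.2946, 0.1266]
ee_rot: [0.0, 0.796, 0.605, 0.001]
wrist_force: [3.6, -2.2, 1.6]
gripper_width: 0.0102
finger_force: 20.0
```

carry_out(plan=[[[0.048, 0.0135, 0, 0, 0, 0.1333, 255], [0.048, 0.0135, 0, 0, 0, 0.1333, 255], [0, 0, 0, 0, 0, 0, 255]]])

```text
time_s: 5.75
tcp_pos: [0.5313, 0.327, 0.1266]
ee_rot: [0.0, 0.855, 0.519, 0.001]
wrist_force: [2.9, -3.2, 2.2]
gripper_width: 0.0108
finger_force: 20.0
```

carry_out(plan=[[[0, 0, 0, 0, 0, 0, 128], [0, 0, 0, 0, 0, 0, 128], [0, 0, 0, 0, 0, 0, 128], [0, 0, 0, 0, 0, 0, 128], [0, 0, 0, 0, 0, 0, 128]]])

```text
time_s: 6.25
tcp_pos: [0.5299, 0.3263, 0.1267]
ee_rot: [-0.0, 0.854, 0.52, -0.0]
wrist_force: [1.1, 0.1, -1.3]
gripper_width: 0.0447
finger_force: 0.0
```

carry_out(plan=[[[0, 0, -0.05, 0, 0, 0, 128], [0, 0, -0.1, 0, 0, 0, 128], [0, 0, -0.12, 0, 0, 0, 128], [0, 0, 0, 0, 0, 0, 128]]])

```text
time_s: 6.65
tcp_pos: [0.5322, 0.3276, 0.2413]
ee_rot: [0.0, 0.854, 0.52, 0.005]
wrist_force: [0.3, -0.7, 0.2]
gripper_width: 0.0461
finger_force: 0.0
```

```bash
python3 - <<'E'
from h import *
ims=[]
for n,(u0,u1,v0,v1) in (("scene",(165,335,180,340)),("top",(180,320,110,250))):
    f=grab(n); np.save(n+"2.npy",f,allow_pickle=True)
    ims.append(cv2.resize(f["pixels"][v0:v1,u0:u1,::-1],(390,390),interpolation=2))
cv2.imwrite("pics/c3.png",np.hstack(ims))
print(ctrl.state()["tcp_pos"],ctrl.state()["gripper_width"])
E
```

```text
[0.5302546  0.32657552 0.23550869] 0.046108450595822595
```

View pics/c3.png

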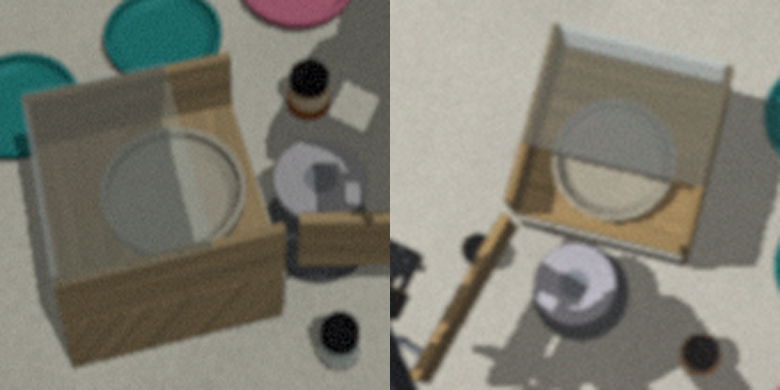

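The left half shows the open slot with the plate's front rim at (240,195) and the wheel head at (310,180). The right half shows the door swung past square (410,370 to 510,215), the plate at (613,160), wheel at (577,287) and both jars where they were.

```bash
python3 - <<'E'
from h import *
from scipy.optimize import least_squares
a=-np.radians(15.6); X=np.array([np.cos(a),np.sin(a)]);Y=np.array([-X[1],X[0]]);O=np.array([.7656,.065])
for n in("scene","top"):
    f=np.load(n+"2.npy",allow_pickle=True).item();P=pts(f);L=np.stack([(P[...,:2]-O)@X,(P[...,:2]-O)@Y,P[...,2]],-1)
    hsv=cv2.cvtColor(f["pixels"],cv2.COLOR_RGB2HSV)
    slot=(L[...,0]<-.048)&(L[...,0]>-.125)&(abs(L[...,1])<.092)
    sh=L[slot&(abs(L[...,2]-.1)<.006)];
    print(n,"slot z pct",np.percentile(L[slot][:,2],[2,25,50,75,98]).round(4),"front edge:")
    for y in(-.08,-.06,.06,.08):
        s=sh[abs(sh[:,1]-y)<.012]; print("   ",y,len(s),np.percentile(s[:,0],2).round(4) if len(s) else '')
    m=slot&(L[...,2]>.116)&(L[...,2]<.132); q=L[m]
    r=least_squares(lambda p:np.hypot(q[:,0]-p[0],q[:,1]-p[1])-.0715,(-.02,0),loss="soft_l1",f_scale=.003)
    w=O+r.x[0]*X+r.x[1]*Y
    print("  rim n",len(q),"plate local",r.x.round(4),"world",w.round(4),"rms",np.sqrt(np.mean(r.fun**2)).round(4),"ymin/max",q[:,1].min().round(3),q[:,1].max().round(3),"xmin",np.percentile(q[:,0],3).round(4))
    # side walls
    for s in(-1,1):
        m=(L[...,2]>.168)&(L[...,2]<.182)&(abs(L[...,1]-s*.105)<.012)
        for x in(-.09,-.06):
            t=L[m&(abs(L[...,0]-x)<.012)]; print("   wall",s,x,len(t),np.median(t[:,1]).round(4) if len(t) else'')
E
```

```text
scene slot z pct [0.0865 0.0996 0.1053 0.1103 0.1246] front edge:
    -0.08 152 -0.1092
    -0.06 81 -0.1099
    0.06 48 -0.1084
    0.08 0 
  rim n 217 plate local [-0.0214  0.0058] world [0.7466 0.0764] rms 0.0024 ymin/max -0.062 0.071 xmin -0.0947
   wall -1 -0.09 28 -0.1033
   wall -1 -0.06 35 -0.1027
   wall 1 -0.09 35 0.1059
   wall 1 -0.06 33 0.1066
top slot z pct [-0.0024  0.091   0.1005  0.1065  0.1255] front edge:
    -0.08 128 -0.1107
    -0.06 107 -0.1108
    0.06 90 -0.1109
    0.08 122 -0.111
  rim n 111 plate local [-0.0225  0.0014] world [0.7443 0.0724] rms 0.0024 ymin/max -0.066 0.068 xmin -0.096
   wall -1 -0.09 21 -0.1075
   wall -1 -0.06 20 -0.1069
   wall 1 -0.09 23 0.1032
   wall 1 -0.06 16 0.1024
```

carry_out(plan=[[[0, 0, 0, 0, 0, -0.181, 128], [0, 0, 0, 0, 0, -0.181, 128], [0, 0, 0, 0, 0, -0.181, 128], [0, 0, 0, 0, 0, -0.181, 128], [0, 0, 0, 0, 0, -0.181, 128]]])

```text
time_s: 7.25
tcp_pos: [0.5294, 0.3261, 0.2328]
ee_rot: [-0.001, 0.618, 0.786, -0.001]
wrist_force: [0.2, 0.5, -0.8]
gripper_width: 0.0462
finger_force: 0.0
```

carry_out(plan=[[[0, 0, 0, 0, 0, -0.181, 128], [0, 0, 0, 0, 0, -0.181, 128], [0, 0, 0, 0, 0, -0.181, 128], [0, 0, 0, 0, 0, -0.181, 128], [0, 0, 0, 0, 0, -0.181, 128]]])

```text
time_s: 7.75
tcp_pos: [0.5294, 0.3261, 0.2328]
ee_rot: [-0.001, 0.306, 0.952, -0.001]
wrist_force: [0.0, 0.5, -0.5]
gripper_width: 0.0462
finger_force: 0.0
```

carry_out(plan=[[[0, 0, 0, 0, 0, -0.181, 128], [0, 0, 0, 0, 0, -0.181, 128], [0, 0, 0, 0, 0, 0, 128]]])

```text
time_s: 8.05
tcp_pos: [0.5295, 0.3262, 0.233]
ee_rot: [-0.001, 0.169, 0.986, -0.001]
wrist_force: [0.3, 0.3, 1.0]
gripper_width: 0.0462
finger_force: 0.0
```

carry_out(plan=[[[-0.0895, -0.0591, 0, 0, 0, 0, 128], [-0.0895, -0.0591, 0, 0, 0, 0, 128], [-0.0895, -0.0591, 0, 0, 0, 0, 128], [-0.0895, -0.0591, 0, 0, 0, 0, 128]]])

```text
time_s: 8.45
tcp_pos: [0.6336, 0.1878, 0.2336]
ee_rot: [-0.001, 0.173, 0.985, -0.0]
wrist_force: [-0.2, 0.7, -0.4]
gripper_width: 0.0463
finger_force: 0.0
```

carry_out(plan=[[[-0.0895, -0.0591, 0, 0, 0, 0, 128], [-0.0895, -0.0591, 0, 0, 0, 0, 128], [-0.0895, -0.0591, 0, 0, 0, 0, 128], [0, 0, 0, 0, 0, 0, 128], [0, 0, 0, 0, 0, 0, 128]]])

```text
time_s: 8.95
tcp_pos: [0.7103, 0.0857, 0.2331]
ee_rot: [-0.001, 0.173, 0.985, -0.0]
wrist_force: [-0.9, -0.0, -0.5]
gripper_width: 0.0461
finger_force: 0.0
```

carry_out(plan=[[[0, 0, 0.08, 0, 0, 0, 128], [0, 0, 0.08, 0, 0, 0, 128], [0, 0, 0.07, 0, 0, 0, 128], [0, 0, 0, 0, 0, 0, 128]]])

```text
time_s: 9.35
tcp_pos: [0.7077, 0.0877, 0.1383]
ee_rot: [-0.004, 0.171, 0.985, -0.001]
wrist_force: [-0.2, -0.7, 0.1]
gripper_width: 0.0466
finger_force: 0.0
```

```bash
python3 - <<'E'
from h import *
ims=[]
for n,(u0,u1,v0,v1) in (("scene",(205,305,200,300)),("top",(200,320,110,230))):
    f=grab(n); ims.append(cv2.resize(f["pixels"][v0:v1,u0:u1,::-1],(390,390),interpolation=2))
cv2.imwrite("pics/c4.png",np.hstack(ims))
print(ctrl.state()["tcp_pos"],ctrl.state()["wrist_force"])
E
```

```text
[0.71021296 0.08740844 0.14326912] [-0.35217437  0.22622487  0.26296058]
```

View pics/c4.png

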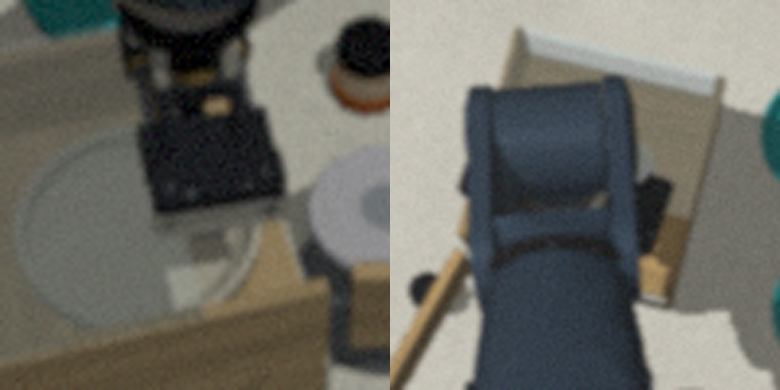

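The left half shows one finger at (215,250) inside the plate rim, whose front is at (245,250). The top view is mostly blocked by the arm. I lower to just above the plate floor.

carry_out(plan=[[[0, 0, 0.025, 0, 0, 0, 128], [0, 0, 0.025, 0, 0, 0, 128], [0, 0, 0.02, 0, 0, 0, 128], [0, 0, 0, 0, 0, 0, 128], [0, 0, 0, 0, 0, 0, 128]]])

```text
time_s: 9.95
tcp_pos: [0.7105, 0.0863, 0.1145]
ee_rot: [-0.0, 0.171, 0.985, -0.0]
wrist_force: [0.6, 0.4, -0.3]
gripper_width: 0.0462
finger_force: 0.0
```

carry_out(plan=[[[0.01, 0, 0.005, 0, 0, 0, 128], [0.01, 0, 0, 0, 0, 0, 128], [0.01, 0, 0, 0, 0, 0, 128], [0.01, 0, 0, 0, 0, 0, 128], [0.01, 0, 0, 0, 0, 0, 128]]])

```text
time_s: 10.45
tcp_pos: [0.6915, 0.0932, 0.1129]
ee_rot: [0.0, 0.171, 0.985, 0.0]
wrist_force: [2.0, -1.1, -0.8]
gripper_width: 0.0459
finger_force: 0.9
```

carry_out(plan=[[[0.015, 0, 0, 0, 0, 0, 128], [0.015, 0, 0, 0, 0, 0, 128], [0.015, 0, 0, 0, 0, 0, 128], [0.015, 0, 0, 0, 0, 0, 128], [0.015, 0, 0, 0, 0, 0, 128]]])

```text
time_s: 10.95
tcp_pos: [0.663, 0.1034, 0.1127]
ee_rot: [0.0, 0.17, 0.985, 0.0]
wrist_force: [2.2, -1.0, 0.7]
gripper_width: 0.0465
finger_force: 1.1
```

carry_out(plan=[[[0.015, 0, 0, 0, 0, 0, 128], [0.015, 0, 0, 0, 0, 0, 128], [0.015, 0, 0, 0, 0, 0, 128], [0.015, 0, 0, 0, 0, 0, 128], [0.015, 0, 0, 0, 0, 0, 128]]])

```text
time_s: 11.45
tcp_pos: [0.6347, 0.1134, 0.1126]
ee_rot: [0.0, 0.171, 0.985, -0.0]
wrist_force: [1.6, -0.9, 0.4]
gripper_width: 0.0464
finger_force: 1.1
```

carry_out(plan=[[[0.015, 0, 0, 0, 0, 0, 128], [0.015, 0, 0, 0, 0, 0, 128], [0.015, 0, 0, 0, 0, 0, 128], [0.015, 0, 0, 0, 0, 0, 128], [0.015, 0, 0, 0, 0, 0, 128]]])

```text
time_s: 11.95
tcp_pos: [0.6062, 0.1235, 0.1125]
ee_rot: [-0.0, 0.171, 0.985, -0.0]
wrist_force: [1.3, -1.0, -0.6]
gripper_width: 0.0464
finger_force: 0.7
```

carry_out(plan=[[[0.012, 0, 0, 0, 0, 0, 128], [0.012, 0, 0, 0, 0, 0, 128], [0.012, 0, 0, 0, 0, 0, 128], [0.012, 0, 0, 0, 0, 0, 128], [0.012, 0, 0, 0, 0, 0, 128]]])

```text
time_s: 12.45
tcp_pos: [0.584, 0.1315, 0.1127]
ee_rot: [0.0, 0.171, 0.985, 0.0]
wrist_force: [3.6, -0.4, 0.4]
gripper_width: 0.0464
finger_force: 1.4
```

carry_out(plan=[[[0.01, 0, 0, 0, 0, 0, 128], [0.01, 0, 0, 0, 0, 0, 128], [0.01, 0, 0, 0, 0, 0, 128], [0.01, 0, 0, 0, 0, 0, 128], [0.01, 0, 0, 0, 0, 0, 128]]])

```text
time_s: 12.95
tcp_pos: [0.5652, 0.1383, 0.1127]
ee_rot: [0.0, 0.171, 0.985, 0.0]
wrist_force: [2.1, -1.0, 1.3]
gripper_width: 0.0466
finger_force: 1.5
```

carry_out(plan=[[[0.008, 0, 0, 0, 0, 0, 128], [0.006, 0, 0, 0, 0, 0, 128], [0, 0, 0, 0, 0, 0, 128], [0, 0, 0, 0, 0, 0, 128]]])

```text
time_s: 13.35
tcp_pos: [0.5599, 0.1401, 0.1126]
ee_rot: [-0.0, 0.171, 0.985, -0.0]
wrist_force: [1.2, -1.3, 1.2]
gripper_width: 0.0464
finger_force: 0.8
```

```bash
cat > m.py <<'E'
from h import *
from scipy.optimize import least_squares
import sys
t=ctrl.state()["tcp_pos"];print(t)
for n in sys.argv[2:]:
    f=grab(n);P=pts(f)
    cv2.imwrite(f"pics/{sys.argv[1]}_{n}.png",cv2.resize(f["pixels"][160:300,200:360,::-1],(800,700)[0:2] if 0 else (640,560),interpolation=2))
    d=np.hypot(P[...,0]-.598,P[...,1]-.127)
    m=(d<.09)&(P[...,2]>.113)&(P[...,2]<.13); q=P[m]
    a=-np.radians(15.6);X=np.array([np.cos(a),np.sin(a)]);q=q[(np.hypot(q[:,0]-t[0],q[:,1]-t[1])>.0) ]
    r=least_squares(lambda p:np.hypot(q[:,0]-p[0],q[:,1]-p[1])-.0715,(.598,.127),loss="soft_l1",f_scale=.002)
    print(n,len(q),"plate",r.x.round(4),"rms",np.sqrt(np.mean(r.fun**2)).round(4),"z rim",np.median(q[:,2]).round(4))
    for k in range(8):
        an=np.arctan2(P[...,1]-r.x[1],P[...,0]-r.x[0]); s=m&(abs(np.hypot(P[...,0]-r.x[0],P[...,1]-r.x[1])-.0715)<.005)&(abs(an-(-np.pi+(k+.5)*np.pi/4))<np.pi/8)
        print("   sector",k,s.sum(),np.median(P[s][:,2]).round(4) if s.any() else '')
E
python3 m.py a scene
```

```text
[0.55990893 0.14009613 0.11255834]
scene 383 plate [0.6054 0.126 ] rms 0.0032 z rim 0.12
   sector 0 14 0.121
   sector 1 86 0.1191
   sector 2 78 0.1198
   sector 3 64 0.1202
   sector 4 75 0.1203
   sector 5 0 
   sector 6 44 0.1207
   sector 7 0
```

View pics/a_scene.png

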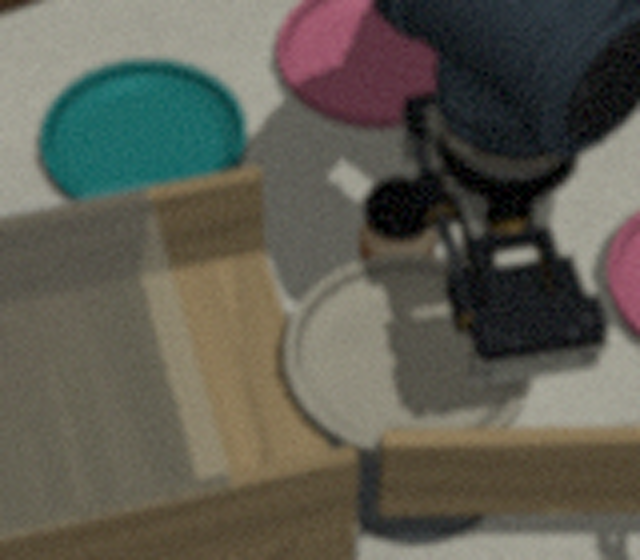

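The picture shows the plate flat on the wheel at (410,355), its rear rim just off the shelf edge, with no tilt. About 6.5 mm remains.

carry_out(plan=[[[0.006, 0, 0, 0, 0, 0, 128], [0.006, 0, 0, 0, 0, 0, 128], [0.004, 0, 0, 0, 0, 0, 128], [0, 0, 0, 0, 0, 0, 128], [0, 0, 0, 0, 0, 0, 128]]])

```text
time_s: 13.9
tcp_pos: [0.5539, 0.1422, 0.1126]
ee_rot: [-0.0, 0.171, 0.985, -0.0]
wrist_force: [1.3, -1.3, 0.7]
gripper_width: 0.0464
finger_force: 0.9
```

carry_out(plan=[[[-0.012, 0, 0, 0, 0, 0, 128], [-0.012, 0, 0, 0, 0, 0, 128], [0, 0, 0, 0, 0, 0, 128], [0, 0, -0.04, 0, 0, 0, 128], [0, 0, -0.08, 0, 0, 0, 128]]])

```text
time_s: 14.4
tcp_pos: [0.5618, 0.1387, 0.159]
ee_rot: [-0.002, 0.171, 0.985, -0.001]
wrist_force: [0.5, 0.1, 0.4]
gripper_width: 0.0462
finger_force: 0.0
```

carry_out(plan=[[[0, 0, -0.12, 0, 0, 0, 128], [0.1, -0.05, -0.05, 0, 0, 0, 128], [0.1, -0.05, 0, 0, 0, 0, 128], [0.1, -0.05, 0, 0, 0, 0, 128], [0.1, -0.05, 0, 0, 0, 0, 128]]])

```text
time_s: 14.9
tcp_pos: [0.3837, 0.1171, 0.2285]
ee_rot: [-0.0, 0.171, 0.985, 0.0]
wrist_force: [1.4, -0.7, 0.8]
gripper_width: 0.0467
finger_force: 0.0
```

```bash
python3 m.py b scene top
```

```text
[0.38368651 0.11709972 0.22846332]
scene 515 plate [0.5998 0.1279] rms 0.0028 z rim 0.1197
   sector 0 89 0.1195
   sector 1 88 0.1191
   sector 2 72 0.1198
   sector 3 60 0.1204
   sector 4 65 0.1204
   sector 5 0 
   sector 6 45 0.12
   sector 7 69 0.1201
top 356 plate [0.5968 0.1239] rms 0.0047 z rim 0.1207
   sector 0 34 0.1224
   sector 1 37 0.1217
   sector 2 37 0.1201
   sector 3 45 0.1206
   sector 4 44 0.121
   sector 5 46 0.1207
   sector 6 38 0.1207
   sector 7 35 0.1216
```

View pics/b_top.png

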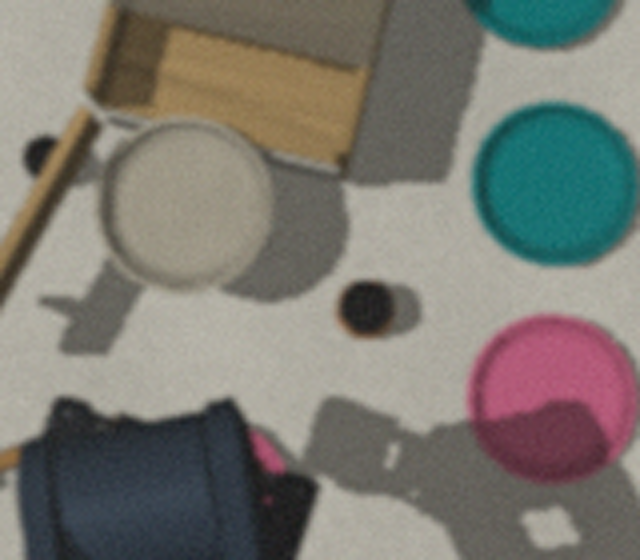

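The top view shows the plate centred on the wheel at (185,205), the door open and the jars undisturbed. The plate measures within about 1 mm of the wheel centre in both views and sits level.

```bash
python3 -c "
from bench import ctrl
print(ctrl.sign_off())"
```

```text
the job is handed in; nothing more can be done
None
```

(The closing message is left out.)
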